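# Load the slide scanner from the dry box

### The job

Slide the dry box's loose cover plate aside to find which pockets hold slide racks, pull the slide scanner's red-gripped spring follower back until its catch holds it there, and stand every rack upright in the scanner's feed track, set down gently and not dropped, for they are full of glass. With all the racks in the track, release the follower so that it closes them up against the scanner's pick-up end, and slide the cover plate back over the pockets until the dry box is fully closed. Leave the oil bottle, the yellow-lidded tub and the tissue box where they stand.

Things in the scene. Friction and masses are not known exactly. Their poses are not given: they have to be found in the camera images.
- drybox: dry box, fixed to the bench: cream, 235 (x) x 240 (y) mm, flat rim 64 mm above the bench. Origin: on the bench under its middle; z up; the half at -x has the pockets, the half at +x is a closed desiccant compartment. A lip all round stands 8 mm above the rim, its inner faces at x = -113 and +114 mm, y = -116 and +116 mm
- pockets_mid (a point): floor of the dry box's middle pocket, at x = -58 mm, y = 0, 6 mm above the bench. Five pockets in a row along the box's y, centres 42 mm apart (y = -84 to 84 mm), each 38 mm in y, 100 mm in x (x = -108 to -8 mm). Dividers 4 mm thick, tops 20 mm above the bench; the walls round the row reach the rim at 64 mm. Each pocket is empty or holds one rack
- deck_mid (a point): middle of the flat top of the dry box's desiccant compartment, at x = 57 mm, y = 0, 64 mm above the bench: level with the rim, so that the cover plate slides onto it from over the pockets and stays there
- cover: loose cover plate lying on the dry box's rim: dark steel, 108 (x) x 218 (y) x 5 mm, about 0.32 kg. Origin: centre of its underside; axes as the dry box's. Closed over the pockets it lies at x = -58 mm in the dry box's frame (1 mm play). The pockets are clear with it at x = +48 mm or more; the far lip stops it at +60 mm. In y the lips leave it 7 mm of play each way
- cover_grip (a point): middle of the cover plate's bar grip: an aluminium bar 70 mm along y, 16 mm along x, from 5 to 25 mm above the plate's underside; this point is 15 mm above the underside
- rack0: slide rack: white frame 92 (its x) x 32 (its y) x 30 mm high, stacked glass slides inside, with a blue grip block on top, 30 mm along its x, 18 mm along its y, from 30 to 52 mm above its base. About 0.11 kg. Origin: centre of its underside; z up. Either way round is the same to the scanner. In the dry box its x lies along the box's x.
- rack1: slide rack: white frame 92 (its x) x 32 (its y) x 30 mm high, stacked glass slides inside, with a blue grip block on top, 30 mm along its x, 18 mm along its y, from 30 to 52 mm above its base. About 0.11 kg. Origin: centre of its underside; z up. Either way round is the same to the scanner. In the dry box its x lies along the box's x.
- rack2: slide rack: white frame 92 (its x) x 32 (its y) x 30 mm high, stacked glass slides inside, with a blue grip block on top, 30 mm along its x, 18 mm along its y, from 30 to 52 mm above its base. About 0.11 kg. Origin: centre of its underside; z up. Either way round is the same to the scanner. In the dry box its x lies along the box's x.
- rack3: slide rack: white frame 92 (its x) x 32 (its y) x 30 mm high, stacked glass slides inside, with a blue grip block on top, 30 mm along its x, 18 mm along its y, from 30 to 52 mm above its base. About 0.11 kg. Origin: centre of its underside; z up. Either way round is the same to the scanner. In the dry box its x lies along the box's x.
- rack4: slide rack: white frame 92 (its x) x 32 (its y) x 30 mm high, stacked glass slides inside, with a blue grip block on top, 30 mm along its x, 18 mm along its y, from 30 to 52 mm above its base. About 0.11 kg. Origin: centre of its underside; z up. Either way round is the same to the scanner. In the dry box its x lies along the box's x.
- feeder: slide scanner, fixed to the bench, with a feed track open above. Origin: on the bench below the pick-up end (inner end face) of the track, on its centre line; z up. The track runs 222 mm from there to the feeder's -y. White pick-up hood at y = 0 to 60 mm, 150 mm wide, 100 mm high; behind it the loader bridge, 300 mm wide, 135 mm high
- track_mid (a point): on the floor of the feed track, on its centre line at y = -85 mm in the feeder's frame, 20 mm above the bench. Track inside width 100 mm (feeder x = -50 to 50 mm), side walls 5 mm thick, tops 44 mm above the bench. Racks stand across the track, their x along the feeder's x, with 4 mm play at each end, side by side along y
- follower (a joint): position of the spring follower in m: 0 with its front face at the pick-up end, growing as it is pulled back to the feeder's -y, at most 0.172; the front face is at y = -value. A spring pushes it to the pick-up end with about 6 N all along, damped to 0.3 m/s. It has a black front plate 96 mm wide, 8 mm thick, top 60 mm above the bench
- catch_mark (a point): centre line of the track between the green marks on its walls, y = -165 mm, 44 mm above the bench: where the follower's front face stands when the hold-back catch has it. Pulled back past 0.150 it rides over the catch (about 18 N in all), and from about 0.163 it stays back by itself. Pushed forward (about 6 N) below 0.150 it is free and its spring runs it forward
- follower_grip (a point): point in the follower's red grip block, which is 30 mm along the feeder's x and 18 mm along y; its top is 74 mm above the bench. This point is 64 mm above the bench and 30 mm behind the front face. The carriage below the grip has its top 40 mm above the bench
- oil_bottle: bystander: amber bottle, 42 mm across, 75 mm high. Origin: centre of its underside
- tub: bystander: white tub with yellow lid, 80 x 72 x 46 mm. Origin: centre of its underside
- tissue_box: bystander: tissue box, 115 x 230 x 65 mm. Origin: centre of its underside

How it is judged (in metres and radians):
On the way, in this order (a step that is already met when the one before it is completed fails the run):
1. the cover plate is slid aside, clear of all the pockets (x of cover in the frame of drybox above 0.048 m), for 0.2 s.
2. every rack stands in the feed track while the follower is held back by its catch, not by the robot (x of rack0 in the frame of feeder between -0.009 and 0.009 m and y of rack0 in the frame of feeder between -0.16 and -0.01 m and z of rack0 in the frame of feeder between 0.016 and 0.024 m and angle between each of rack0, rack1, rack2, rack3, rack4's own z axis and vertical below 0.1 rad and x of rack1 in the frame of feeder between -0.009 and 0.009 m and y of rack1 in the frame of feeder between -0.16 and -0.01 m and z of rack1 in the frame of feeder between 0.016 and 0.024 m and x of rack2 in the frame of feeder between -0.009 and 0.009 m and y of rack2 in the frame of feeder between -0.16 and -0.01 m and z of rack2 in the frame of feeder between 0.016 and 0.024 m and x of rack3 in the frame of feeder between -0.009 and 0.009 m and y of rack3 in the frame of feeder between -0.16 and -0.01 m and z of rack3 in the frame of feeder between 0.016 and 0.024 m and x of rack4 in the frame of feeder between -0.009 and 0.009 m and y of rack4 in the frame of feeder between -0.16 and -0.01 m and z of rack4 in the frame of feeder between 0.016 and 0.024 m and value of joint follower above 0.155 m and contact force between follower and the fingers below 0.5 N), for 0.3 s.
At the end, for the whole second after the job is handed in: every rack stands upright (within 0.1 rad) and square (within 0.1 rad) on the floor of the feed track, at rest and released, the follower pressing on them and the foremost within 5 mm of the pick-up end; the cover plate lies flat on the dry box's rim over the pockets, within 8 mm of fully closed (x of rack0 in the frame of feeder between -0.009 and 0.009 m and y of rack0 in the frame of feeder between -0.135 and -0.01 m and z of rack0 in the frame of feeder between 0.016 and 0.024 m and angle between each of rack0, rack1, rack2, rack3, rack4's own z axis and vertical below 0.1 rad and angle between the x axis of each of rack0, rack1, rack2, rack3, rack4 and the x axis of feeder, either way round below 0.1 rad and linear speed of each of rack0, rack1, rack2, rack3, rack4, cover below 0.03 m/s and x of rack1 in the frame of feeder between -0.009 and 0.009 m and y of rack1 in the frame of feeder between -0.135 and -0.01 m and z of rack1 in the frame of feeder between 0.016 and 0.024 m and x of rack2 in the frame of feeder between -0.009 and 0.009 m and y of rack2 in the frame of feeder between -0.135 and -0.01 m and z of rack2 in the frame of feeder between 0.016 and 0.024 m and x of rack3 in the frame of feeder between -0.009 and 0.009 m and y of rack3 in the frame of feeder between -0.135 and -0.01 m and z of rack3 in the frame of feeder between 0.016 and 0.024 m and x of rack4 in the frame of feeder between -0.009 and 0.009 m and y of rack4 in the frame of feeder between -0.135 and -0.01 m and z of rack4 in the frame of feeder between 0.016 and 0.024 m and y of any of rack0, rack1, rack2, rack3, rack4 in the frame of feeder above -0.021 m and value of joint follower below 0.14 m and contact force between follower and anything else above 1.5 N and x of cover in the frame of drybox below -0.05 m and z of cover in the frame of drybox between 0.061 and 0.067 m and angle between cover's own z axis and vertical below 0.04 rad); the robot touches nothing.
It fails at once if a rack is dropped (falls freely by more than about 30 mm) ((linear speed of rack0 above 0.75 m/s and contact force between rack0 and the fingers below 0.01 N) or (linear speed of rack1 above 0.75 m/s and contact force between rack1 and the fingers below 0.01 N) or (linear speed of rack2 above 0.75 m/s and contact force between rack2 and the fingers below 0.01 N) or (linear speed of rack3 above 0.75 m/s and contact force between rack3 and the fingers below 0.01 N) or (linear speed of rack4 above 0.75 m/s and contact force between rack4 and the fingers below 0.01 N)).
It fails at once if a bystander (oil bottle, tub, tissue box) is moved more than 20 mm (distance of any of oil_bottle, tub, tissue_box from where it was at the start of the episode above 0.02 m).
Of rack0, rack1, rack2, rack3, rack4 only 2 to 4 are there at a start; the rules pass over those that are not, and their reading is None.
At some moment in a run one of cover may be knocked a few centimetres aside while the robot is not near it.
It also fails if it takes over 210 s, if anything falls off the work surface, if the arm or the gripper's body presses on something with over 40 N, if the wrist force passes 120 N, or if a joint passes its speed limit or range.

### The arm

A 6-joint arm with a two-finger parallel gripper is mounted at the origin on the work surface. World frame = base frame: x ahead of the robot, y to its left, z up, the work surface at z = 0. Lengths are in m, angles in degrees, forces in N, time in s.
With the tool pointing down it reaches from about 0.25 to 0.725 m from the base axis. Payload 9.7 kg.
Tool frame: the origin (TCP) lies at the very end of the fingers, on their centre line; the grasp point (between the pads) lies 19 mm behind it; z points along the fingers, y is the line along which they close (so a half turn about z gives the same grasp; the last joint's range is limited). The gripper opens to 85 mm and grips with 20 to 120 N. Pads are 22 mm wide; open, the fingers measure 114 mm over their backs; the gripper's body (76 mm by 85 mm) begins 54 mm behind the grasp point. The pads swing forward as they close: fully open they stand 13 mm farther back than shut.
Start: joints at [63.484, 4.979, 10.078, 95.1, 0, 90], TCP at [0.246, 0.492, 0.231] pointing down, gripper open.
Joint ranges: [-179.16, 179.16], [-48.56, 103.87], [-65.8, 70.77], [-126.05, 130.52], [-82.76, 87.17], [-180, 180]. Speed limits (degrees/s): [127.2, 127.2, 147.25, 180, 180, 180].

### API

Orientations are given as [roll, pitch, yaw] about the fixed x, y, z axes, in that order (R = Rz(yaw) Ry(pitch) Rx(roll)).
In Python, from workcell import bot, viewer, finder gives the robot as it stands. The module is installed in compiled form; this text tells all that it offers.
- The arm moves only by the shell command python3 -m inch 'ROWS' [FORCE]. ROWS is JSON, a list that holds one entry, the list of rows, each a list of 7 numbers: the opening in per cent of the stroke, from 0 (shut) to 100 (fully open), then the shift along the tool's x, y, z in mm, then the turn, a rotation vector about the tool's x, y, z in degrees. In form: [[[grip, tx, ty, tz, ax, ay, az], ...]]. A call has 1 to 8 rows; each row shifts and turns the commanded pose from where the row before left it, along the tool's axes as they then stand; what a row does not reach is not made up. A row lasts 1/8 s, in which the tool goes at most 62.5 mm and 10.7 degrees, less where a joint would pass 70% of its speed; a pose out of reach is approached as far as the arm can. A call with a gripper value outside its range is refused whole. The fingers move at their own pace and stop on an object; FORCE is the grip in N (left out, the last holds). Time passes only in rows, so rows that do not move let the fingers close. It gives the time, the measured TCP pose, the force, the opening and the grip force at its end, in the units of the state.
- bot.get_obs(): the state, without advancing time (a new reading comes with each control period).
- viewer.camera(name): name is "scene" or "top" or "wrist"; returns a dict with "pixels" (420x560x3 uint8, red, green, blue), "vfov" (degrees; the focal length in pixels is half the picture's height over the tangent of half this angle, whatever the lens; pixels are square), "cx", "cy" (the principal point, pixels), "R" (3x3) and "t" (3): a world point X has camera coordinates R X + t. Camera axes: x right, y down, z forward; pixel columns grow to the right and rows downward; lengths in m; the calibration is good to about 2 mm. A picture is of the moment at which its call begins. There is no depth.
- bot.job_done(): hands the job in; it is judged then, once.
Trained networks look in the newest picture that a camera, given by its name, has taken for a name from the list of things; names that differ only in an ending like _2 or _b are one class to them, and where a whole thing is asked for, a point or a joint stands for the part that bears it (a point fixed in the world has none). Each returns a list of dicts, best first, with "conf" (0 to 1); they miss things now and then, are a little off and sometimes report something else, mostly with a low value. They report only what shows in the picture. A call takes as long as a camera call.
- finder.outline_of(camera, thing): "pixels" (420x560 bool, what is visible of it) and "extent" ([centre column, centre row, width, height] in pixels, round what is visible of it).
- finder.mark_of(camera, thing): "position" ([column, row] in pixels: a listed point, or the origin of a listed thing).
The state is a dict: "time": time; "q": joint angles; "qd": joint speeds; "joint_efforts": joint torques, N m; "ee_pos": TCP position; "tcp_rot": TCP orientation; "wrist_force": force on the tool from outside, world axes, zero at the start; "torque": the same for the moment, N m; "opening": finger opening in m; "grasp_force": force on a finger pad.
Only numpy, scipy, OpenCV 4.12 (cv2) and the standard library are available. Lean on these libraries where they do the work, as an engineer would, in place of code of your own. Each camera call takes 0.05 s, during which the arm holds its last target. There are 200 camera calls.

## Working session

There is one attempt and no reset: what is moved stays moved. The work goes in short steps, Python scripts to look and compute and a shell command to move; the robot and the scene stay as the last step left them, time stands still between calls to the robot, and variables do not carry over. Pictures are saved under pics/ and viewed, at most 14 in all, crops included, and the job is handed in when it is done.

```bash
mkdir -p pics; ls; python3 - <<'E'
from workcell import bot, viewer, finder
import cv2, numpy as np
o=bot.get_obs(); print(o['time'],o['ee_pos'],o['tcp_rot'],o['opening'])
for n in ['scene','top']:
    c=viewer.camera(n); cv2.imwrite(f'pics/{n}0.png',c['pixels'][:,:,::-1])
    print(n,c['vfov'],c['cx'],c['cy'],np.round(c['R'],3).tolist(),np.round(c['t'],3))
    for th in ['drybox','cover','cover_grip','feeder','follower_grip','track_mid','catch_mark','deck_mid','pockets_mid','oil_bottle','tub','tissue_box']:
        r=finder.mark_of(n,th); print(th,[(np.round(a['position'],1).tolist(),round(a['conf'],2)) for a in r[:2]])
E
```

```text
pics
0.0 [0.24541944 0.49192618 0.23055893] [-1.79918390e+02 -9.04213853e-04  1.53485777e+02] 0.08529717523484363
scene 48.76973696896036 278.234764753926 206.08400202636986 [[0.016, 1.0, 0.009], [0.86, -0.009, -0.511], [-0.511, 0.016, -0.86]] [-0.011 -0.454  1.515]
drybox [([180.6, 212.4], 0.62)]
cover [([178.6, 175.8], 0.96)]
cover_grip [([175.5, 179.3], 0.87)]
feeder [([393.4, 198.5], 0.93)]
follower_grip [([386.3, 183.6], 0.82)]
track_mid [([364.2, 192.4], 0.68)]
catch_mark [([273.8, 167.9], 0.6), ([337.6, 192.0], 0.59)]
deck_mid [([174.7, 217.3], 0.91)]
pockets_mid [([392.2, 195.2], 0.16)]
oil_bottle [([266.8, 261.0], 0.65)]
tub [([275.0, 164.8], 0.72)]
tissue_box [([348.0, 282.9], 0.63)]
top 56.60249571644694 276.7525412485083 209.80423002817483 [[-0.011, -1.0, 0.022], [-0.997, 0.009, -0.078], [0.077, -0.023, -0.997]] [-0.018  0.59   1.027]
drybox [([366.6, 226.7], 0.96), ([371.8, 249.3], 0.33)]
cover [([369.5, 250.3], 0.77)]
cover_grip [([373.2, 249.9], 0.57), ([362.6, 223.8], 0.36)]
feeder [([154.4, 246.0], 0.6), ([211.7, 238.8], 0.33)]
follower_grip [([157.4, 245.4], 0.64)]
track_mid [([181.6, 240.3], 0.95)]
catch_mark [([211.6, 238.6], 0.6)]
deck_mid [([369.0, 202.8], 0.96)]
pockets_mid []
oil_bottle [([272.6, 177.3], 0.79)]
tub [([274.6, 283.7], 0.89)]
tissue_box [([208.6, 152.7], 0.84)]
```

```bash
python3 - <<'E'
import cv2
a=cv2.imread('pics/top0.png'); cv2.imwrite('pics/top0b.png',cv2.resize(a[100:340,60:460],(800,480),interpolation=cv2.INTER_CUBIC))
E
```

```text
(no output)
```

View pics/scene0.png

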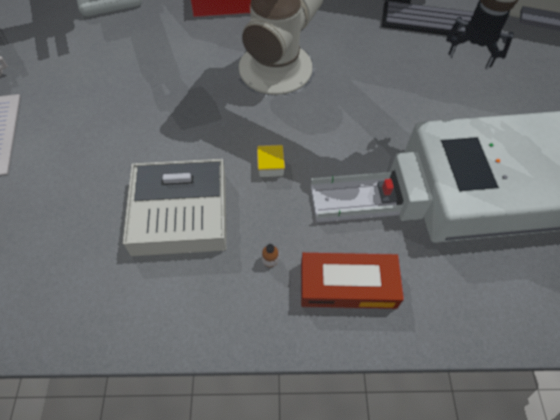

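View pics/top0b.png

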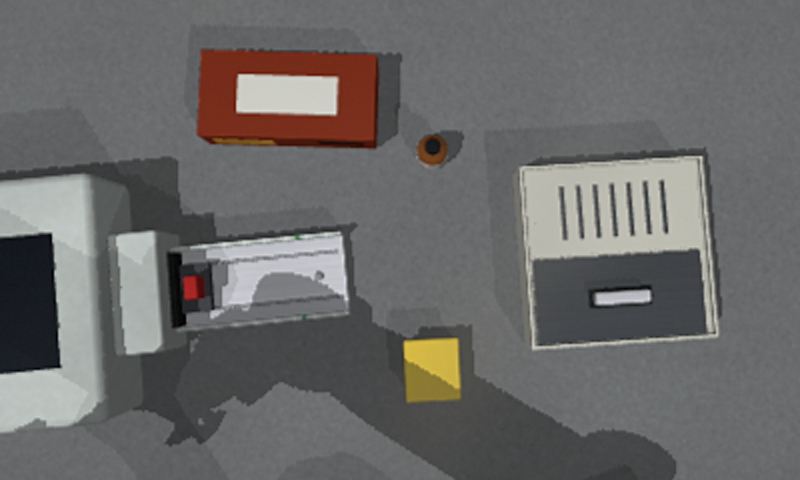

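```bash
cat > h.py <<'E'
from workcell import bot, viewer, finder
import cv2, numpy as np
from scipy.optimize import least_squares
from scipy.spatial.transform import Rotation as Ro
def foc(c): return 210/np.tan(np.radians(c['vfov']/2))
def world(c,p,z):
    f=foc(c); d=np.array([(p[0]-c['cx'])/f,(p[1]-c['cy'])/f,1.]); R=np.array(c['R']); 
    o=-R.T@np.array(c['t']); d=R.T@d; return o+d*(z-o[2])/d[2]
def proj(c,X):
    f=foc(c); Y=np.array(c['R'])@np.array(X)+np.array(c['t']); return np.array([c['cx']+f*Y[0]/Y[2],c['cy']+f*Y[1]/Y[2]])
def snap(n,name=None):
    c=viewer.camera(n)
    if name: cv2.imwrite(f'pics/{name}.png',c['pixels'][:,:,::-1])
    return c
def mark(n,th,k=1): return [(np.array(a['position']),round(a['conf'],2)) for a in finder.mark_of(n,th)[:k]]
def fit2(L,W):  # local xy -> world xy: returns x,y,yaw deg, resid
    L=np.array(L);W=np.array(W)[:,:2]
    f=lambda p:((L@np.array([[np.cos(p[2]),np.sin(p[2])],[-np.sin(p[2]),np.cos(p[2])]])+p[:2])-W).ravel()
    r=min((least_squares(f,[*W.mean(0),a]) for a in (-1.5,0,1.5,3)),key=lambda r:r.cost)
    return r.x[0],r.x[1],np.degrees(r.x[2]),np.round(r.fun*1000,1)
def loc(pose,x,y):
    a=np.radians(pose[2]); return np.array([pose[0]+x*np.cos(a)-y*np.sin(a),pose[1]+x*np.sin(a)+y*np.cos(a)])
def toolshift(pt,z,yaw=None):
    """rows: shift in tool axes (mm) from measured TCP to world pt"""
    o=bot.get_obs(); R=Ro.from_euler('xyz',o['tcp_rot'],degrees=True)
    return np.round(R.inv().apply(np.array([pt[0],pt[1],z])-o['ee_pos'])*1000,1), o['ee_pos'],o['tcp_rot']
E
python3 - <<'E'
from h import *
c=snap('top'); s=snap('scene')
cr=lambda *p:[(x/2+60-.25,y/2+100-.25) for x,y in p]
pts=[world(c,p,.072) for p in cr((519,166),(703,155),(717,338),(533,350))]
print(np.round(pts,3)); 
print('box',fit2([(.1175,.12),(.1175,-.12),(-.1175,-.12),(-.1175,.12)],pts))
for th,z in [('cover_grip',.079),('cover',.064),('deck_mid',.064),('drybox',0),('track_mid',.02),('catch_mark',.044),('follower_grip',.064),('oil_bottle',0),('tub',0),('tissue_box',0)]:
    print(th,[(n,np.round(world(k,m[0],z)[:2],3),m[1]) for n,k in (('top',c),('scene',s)) for m in mark(n,th)])
print('green',[world(c,p,.044)[:2] for p in cr((297,237),(305,318))])
print('trackend',[world(c,p,.044)[:2] for p in cr((346,231),(350,313))])
E
```

```text
[[ 0.656 -0.133  0.072]
 [ 0.668 -0.374  0.072]
 [ 0.432 -0.383  0.072]
 [ 0.42  -0.146  0.072]]
box (np.float64(0.5438754049304874), np.float64(-0.2588702241904446), np.float64(2.8469741293466506), array([-0.3, -0.1, -1. ,  0.6,  0.6, -2. ,  0.8,  1.5]))
cover_grip [('top', array([ 0.482, -0.26 ]), 0.77), ('scene', array([ 0.472, -0.252]), 0.86)]
cover [('top', array([ 0.48 , -0.263]), 0.81), ('scene', array([ 0.476, -0.248]), 0.96)]
deck_mid [('top', array([ 0.597, -0.263]), 0.9), ('scene', array([0.542, 0.295]), 0.68)]
drybox [('top', array([ 0.537, -0.262]), 0.94), ('scene', array([ 0.546, -0.266]), 0.83)]
track_mid [('top', array([0.503, 0.232]), 0.58), ('scene', array([0.511, 0.234]), 0.6)]
catch_mark [('top', array([0.516, 0.145]), 0.94), ('scene', array([0.516, 0.153]), 0.78)]
follower_grip [('top', array([0.501, 0.275]), 0.56), ('scene', array([0.513, 0.289]), 0.83)]
oil_bottle [('top', array([ 0.681, -0.019]), 0.79), ('scene', array([ 0.691, -0.018]), 0.88)]
tub [('top', array([ 0.389, -0.022]), 0.93), ('scene', array([ 0.398, -0.014]), 0.91)]
tissue_box [('top', array([0.747, 0.169]), 0.87), ('scene', array([0.761, 0.167]), 0.91)]
green [array([0.5680018 , 0.15707506]), array([0.46229973, 0.14640992])]
trackend [array([0.57528396, 0.09291472]), array([0.46808141, 0.08793683])]
```

```bash
python3 -m inch '[[[60,0,0,0,0,0,10.1],[60,0,0,0,0,0,10.1],[60,0,0,0,0,0,10.1],[60,0,0,0,0,0,10.1],[60,0,0,0,0,0,10.1],[60,0,0,0,0,0,10.1],[60,0,0,0,0,0,0]]]' 40; python3 -c "
from h import *
print(toolshift(loc((.544,-.259,2.85),-.058,0),.17))"
```

```text
time: 3.28
ee_pos: [0.2455, 0.4921, 0.2313]
tcp_rot: [-180.0, 0.0, 93.0]
wrist_force: [1.1, -0.1, -0.0]
opening: 0.051
grasp_force: 0.0
(array([-765.4,  201.4,   61.3]), array([0.24553356, 0.49213979, 0.23125225]), array([-1.79997661e+02,  1.56789051e-03,  9.29549702e+01]))
```

```bash
python3 -m inch '[[[60,-55,14,2,0,0,0],[60,-55,14,2,0,0,0],[60,-55,14,2,0,0,0],[60,-55,14,2,0,0,0],[60,-55,14,2,0,0,0],[60,-55,14,2,0,0,0],[60,-55,14,2,0,0,0],[60,-55,14,2,0,0,0]]]' && python3 -m inch '[[[60,-54,15,4,0,0,0],[60,-54,15,4,0,0,0],[60,-54,15,4,0,0,0],[60,-54,15,4,0,0,0],[60,-54,14,4,0,0,0],[60,-54,14,4,0,0,0],[60,0,0,0,0,0,0]]]'; python3 -c "
from h import *
c=snap('wrist','w1'); print(np.round(c['R'],2),np.round(c['t'],3),c['vfov'])
print(toolshift(loc((.544,-.259,2.85),-.058,0),.17))
for t,z in (('cover_grip',.079),('cover',.064),('deck_mid',.064),('drybox',0)): print(t,[(m,world(c,m[0],z)) for m in mark('wrist',t)])
"
```

```text
time: 4.28
ee_pos: [0.3798, 0.0566, 0.2155]
tcp_rot: [179.9, -0.0, 93.2]
wrist_force: [0.5, 0.3, 0.0]
opening: 0.0513
grasp_force: 0.0
time: 5.15
ee_pos: [0.4838, -0.2637, 0.1895]
tcp_rot: [-179.9, -0.0, 92.9]
wrist_force: [-0.7, 0.1, -0.4]
opening: 0.0514
grasp_force: 0.0
[[ 1.    0.05 -0.  ]
 [ 0.05 -0.96  0.27]
 [ 0.01 -0.26 -0.96]] [-0.47  -0.302  0.262] 68.2280726051736
(array([-0. ,  2.6, 20.2]), array([ 0.48352075, -0.26201996,  0.19023141]), array([-1.79909285e+02, -6.28358495e-02,  9.29654187e+01]))
cover_grip [((array([285.8, 205.8]), 0.61), array([ 0.48847113, -0.2608947 ,  0.079     ]))]
cover [((array([284.8, 200.8]), 0.85), array([ 0.48777298, -0.26014221,  0.064     ]))]
deck_mid [((array([412.9, 202.9]), 0.82), array([ 0.6013    , -0.25624919,  0.064     ]))]
drybox [((array([336.9, 189.1]), 0.6), array([ 0.54517665, -0.2591962 ,  0.        ]))]
```

View pics/w1.png

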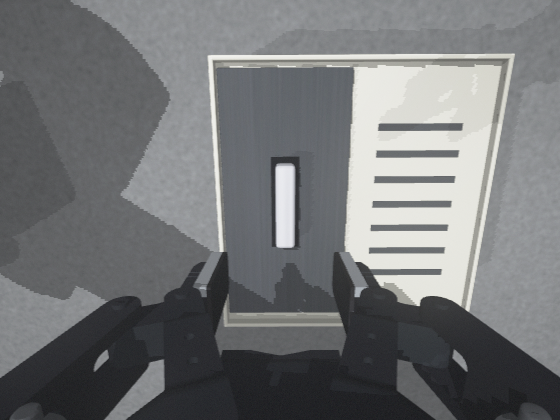

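The wrist view shows the closed plate with its bar at about (285, 205). The fingers straddle it along the box's x, so I'll grip now.

```bash
python3 -m inch '[[[60,0,4,30,0,0,0],[60,0,0,40,0,0,0],[60,0,0,30,0,0,0],[60,0,0,12,0,0,0],[60,0,0,6,0,0,0],[60,0,0,0,0,0,0],[10,0,0,0,0,0,0],[10,0,0,0,0,0,0]]]' 40 && python3 -m inch '[[[10,0,0,0,0,0,0],[10,0,0,0,0,0,0],[10,0,0,0,0,0,0]]]'
```

```text
time: 6.4
ee_pos: [0.4879, -0.2609, 0.0741]
tcp_rot: [180.0, 0.0, 92.9]
wrist_force: [-4.6, 0.8, 14.2]
opening: 0.0155
grasp_force: 12.7
time: 6.78
ee_pos: [0.488, -0.2609, 0.0742]
tcp_rot: [179.9, 0.0, 92.9]
wrist_force: [-0.9, 0.4, 5.4]
opening: 0.0153
grasp_force: 40.5
```

```bash
python3 -m inch '[[[10,0,0,-2,0,0,0],[10,0,15,0,0,0,0],[10,0,20,0,0,0,0],[10,0,22,0,0,0,0],[10,0,22,0,0,0,0],[10,0,20,0,0,0,0],[10,0,13,0,0,0,0],[10,0,0,0,0,0,0]]]' && python3 -m inch '[[[60,0,0,0,0,0,0],[60,0,0,0,0,0,0],[60,0,0,0,0,0,0],[60,0,0,-40,0,0,0],[60,0,-50,-40,0,0,0],[60,0,-60,-30,0,0,0],[60,0,0,0,0,0,0]]]'; python3 -c "
from h import *
c=snap('wrist','w2'); 
for t,z in (('cover_grip',.079),('cover',.064),('pockets_mid',.006),('drybox',0)): print(t,[(m,world(c,m[0],z)) for m in mark('wrist',t)])
for t in ('rack0',): 
  for m in mark('wrist',t,6): print(t,m,world(c,m[0],.006))
  for m in finder.outline_of('wrist',t): print(m['extent'],m['conf'])
"
```

```text
time: 7.78
ee_pos: [0.6003, -0.2547, 0.0745]
tcp_rot: [-180.0, -0.0, 92.9]
wrist_force: [-0.3, -0.6, -3.4]
opening: 0.0149
grasp_force: 39.5
time: 8.65
ee_pos: [0.4934, -0.2611, 0.1865]
tcp_rot: [179.7, 0.2, 92.8]
wrist_force: [1.0, -0.9, 0.1]
opening: 0.0515
grasp_force: 0.0
cover_grip [((array([408.1, 205.9]), 0.69), array([ 0.60031572, -0.25331612,  0.079     ]))]
cover [((array([400.2, 203.5]), 0.76), array([ 0.59966513, -0.25501777,  0.064     ]))]
pockets_mid []
drybox [((array([326.1, 189.3]), 0.58), array([ 0.54396456, -0.25773718,  0.        ]))]
rack0 (array([273.2, 264.3]), 0.98) [ 0.49066566 -0.34545144  0.006     ]
rack0 (array([272.7, 228.9]), 0.88) [ 0.48836562 -0.30328598  0.006     ]
rack0 (array([270.9, 192.8]), 0.74) [ 0.48480238 -0.263072    0.006     ]
rack0 (array([273.7, 108.5]), 0.64) [ 0.48420799 -0.17815402  0.006     ]
[273.8, 273.7, 90.0, 38.8] 0.89
[271.2, 236.3, 94.7, 40.3] 0.87
[271.8, 108.1, 107.1, 42.6] 0.7
```

View pics/w2.png

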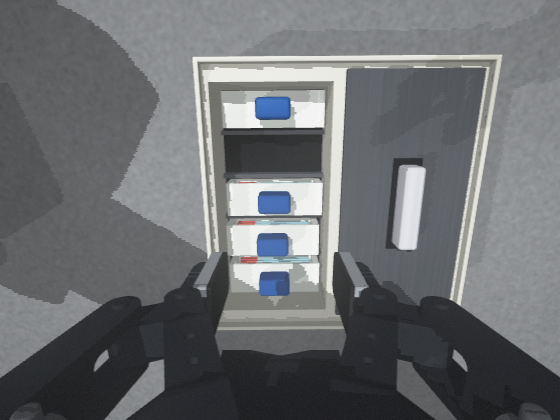

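Four racks are visible, in pockets y = -84, -42, 0 and +84 mm, with blue blocks at about (274,283), (273,244), (274,202) and (273,107). The plate is aside at about x = +56 mm. Next is the follower.

```bash
python3 -m inch '[[[60,60,5,0,0,0,0],[60,62,5,0,0,0,0],[60,62,5,0,0,0,0],[60,62,5,0,0,0,-1],[60,62,5,0,0,0,-1],[60,62,5,0,0,0,0],[60,62,5,0,0,0,0],[60,50,4,0,0,0,0]]]' && python3 -m inch '[[[60,0,0,0,0,0,0],[60,0,0,0,0,0,0]]]'; python3 -c "
from h import *
c=snap('wrist','w3'); 
for t,z in (('follower_grip',.064),('track_mid',.02),('catch_mark',.044),('feeder',0)): print(t,[(m,world(c,m[0],z)) for m in mark('wrist',t,2)])
"
```

```text
time: 10.0
ee_pos: [0.5022, 0.226, 0.1814]
tcp_rot: [-179.9, 0.0, 95.0]
wrist_force: [1.2, -1.5, -0.6]
opening: 0.0513
grasp_force: 0.0
time: 10.25
ee_pos: [0.5024, 0.2233, 0.1815]
tcp_rot: [-179.9, 0.0, 94.9]
wrist_force: [-0.1, -0.5, 0.2]
opening: 0.0518
grasp_force: 0.0
follower_grip [((array([291.6, 131.8]), 0.56), array([0.50646088, 0.28630735, 0.064     ]))]
track_mid [((array([284.7, 187.7]), 0.77), array([0.5063067 , 0.23166155, 0.02      ]))]
catch_mark [((array([286.2, 273.1]), 0.87), array([0.51471994, 0.15099007, 0.044     ]))]
feeder [((array([289.5,  99.7]), 0.58), array([0.50376398, 0.31576229, 0.        ]))]
```

View pics/w3.png

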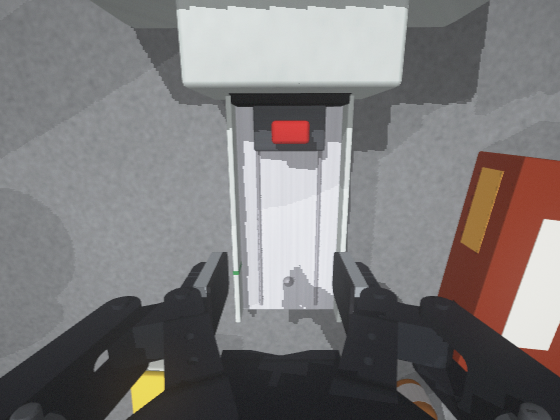

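```bash
python3 - <<'E'
from h import *
c=snap('wrist'); g=cv2.cvtColor(c['pixels'],cv2.COLOR_RGB2GRAY).astype(int)
for r in (110,135,160,190,220,240): print(r,'L',g[r,222:252].tolist(),'\n   R',g[r,325:360].tolist())
E
```

```text
110 L [103, 103, 106, 124, 146, 146, 148, 147, 133, 113, 114, 114, 126, 149, 147, 145, 145, 146, 148, 148, 149, 150, 150, 149, 151, 150, 151, 147, 146, 138] 
   R [123, 150, 148, 150, 151, 148, 147, 148, 147, 148, 145, 144, 147, 149, 151, 153, 142, 115, 113, 112, 116, 123, 138, 148, 148, 146, 138, 114, 87, 91, 90, 92, 90, 90, 90]
135 L [148, 146, 147, 147, 178, 221, 225, 225, 221, 189, 118, 115, 115, 124, 142, 144, 145, 145, 146, 147, 147, 148, 146, 150, 150, 150, 149, 151, 148, 146] 
   R [153, 150, 149, 151, 149, 149, 148, 148, 146, 145, 147, 149, 150, 148, 153, 143, 123, 137, 136, 133, 166, 217, 223, 220, 220, 197, 110, 90, 91, 92, 92, 91, 93, 95, 93]
160 L [152, 151, 150, 148, 147, 167, 209, 223, 224, 222, 202, 134, 116, 116, 126, 144, 145, 145, 147, 146, 148, 148, 181, 222, 222, 224, 224, 223, 223, 221] 
   R [223, 222, 221, 219, 221, 221, 220, 218, 218, 220, 221, 221, 222, 217, 184, 140, 139, 139, 136, 168, 217, 222, 221, 216, 185, 93, 95, 112, 136, 137, 137, 135, 137, 137, 137]
190 L [152, 151, 157, 159, 161, 156, 157, 188, 221, 222, 222, 215, 167, 121, 119, 125, 138, 147, 145
[... 216 characters left out ...]
9, 136, 137, 139, 140]
220 L [148, 147, 145, 142, 143, 144, 145, 149, 169, 206, 221, 221, 217, 185, 121, 122, 123, 135, 149, 147, 145, 147, 149, 151, 180, 217, 217, 219, 220, 219] 
   R [230, 232, 231, 229, 227, 228, 229, 229, 228, 229, 230, 217, 172, 161, 160, 158, 194, 234, 233, 231, 229, 204, 104, 103, 116, 139, 142, 142, 145, 144, 141, 140, 140, 141, 140]
240 L [152, 151, 151, 152, 151, 152, 152, 154, 156, 184, 224, 231, 229, 224, 191, 119, 120, 123, 134, 148, 147, 144, 145, 176, 216, 217, 215, 218, 219, 219] 
   R [231, 233, 229, 228, 229, 229, 229, 229, 228, 229, 217, 171, 158, 159, 156, 190, 232, 231, 228, 224, 186, 104, 117, 141, 141, 139, 139, 137, 136, 136, 136, 138, 134, 139, 140]
```

```bash
python3 - <<'E'
from h import *
c=snap('wrist')
P=[]
for r,l,R in ((110,230.2,346.9),(135,231.4,345.2),(160,233,344.2),(190,234.1,342.6),(220,235.4,341.2),(240,236.5,340.2)):
    a,b=world(c,(l,r),.044),world(c,(R,r),.044); P.append((a+b)[:2]/2); print(np.round((a+b)/2,4),np.round(np.linalg.norm(a-b),4))
P=np.array(P); k=np.polyfit(P[:,1],P[:,0],1); print('yaw',-np.degrees(np.arctan(k[0])),'x at y=.15,.315',np.polyval(k,[.15,.315]))
E
```

```text
[0.5036 0.303  0.044 ] 0.1004
[0.5053 0.2822 0.044 ] 0.0999
[0.5075 0.2606 0.044 ] 0.0997
[0.5097 0.2333 0.044 ] 0.0998
[0.5123 0.2046 0.044 ] 0.0999
[0.5141 0.1846 0.044 ] 0.0997
yaw 5.086459484753829 x at y=.15,.315 [0.51717189 0.50248533]
```

```bash
python3 -m inch '[[[60,40,8,0,0,0,0],[60,22,0,30,0,0,-0.2],[60,0,0,50,0,0,0],[60,0,0,40,0,0,0],[60,0,0,13,0,0,0],[60,0,0,0,0,0,0],[10,0,0,0,0,0,0],[10,0,0,0,0,0,0]]]' 100 && python3 -m inch '[[[10,0,0,0,0,0,0],[10,0,0,0,0,0,0],[10,0,0,0,0,0,0]]]'
```

```text
time: 11.6
ee_pos: [0.505, 0.2858, 0.052]
tcp_rot: [180.0, -0.1, 95.1]
wrist_force: [-9.4, -2.3, 12.3]
opening: 0.028
grasp_force: 99.5
time: 11.98
ee_pos: [0.505, 0.2858, 0.052]
tcp_rot: [180.0, -0.1, 95.1]
wrist_force: [-9.2, -3.0, 11.2]
opening: 0.028
grasp_force: 99.4
```

```bash
python3 -m inch '[[[10,-20,0,-1,0,0,0],[10,-24,0,0,0,0,0],[10,-24,0,0,0,0,0],[10,-24,0,0,0,0,0],[10,-24,0,0,0,0,0],[10,-20,0,0,0,0,0],[10,-12,0,0,0,0,0],[10,0,0,0,0,0,0]]]' && python3 -m inch '[[[10,-8,0,0,0,0,0],[10,-8,0,0,0,0,0],[10,-4,0,0,0,0,0],[10,0,0,0,0,0,0],[10,0,0,0,0,0,0]]]'
```

```text
time: 12.98
ee_pos: [0.5182, 0.1386, 0.0521]
tcp_rot: [180.0, -0.2, 95.1]
wrist_force: [-6.9, 5.7, 3.1]
opening: 0.0283
grasp_force: 99.4
time: 13.6
ee_pos: [0.5198, 0.1194, 0.052]
tcp_rot: [180.0, -0.2, 95.1]
wrist_force: [-7.3, 5.8, 2.6]
opening: 0.028
grasp_force: 99.9
```

```bash
python3 -m inch '[[[60,0,0,0,0,0,0],[60,0,0,0,0,0,0],[60,0,0,0,0,0,0],[60,0,0,-40,0,0,0],[60,0,0,-40,0,0,0],[60,0,0,-40,0,0,0],[60,0,0,0,0,0,0]]]'; python3 -c "
from h import *
c=snap('wrist','w4'); 
for t,z in (('follower_grip',.064),('catch_mark',.044)): print(t,[(m,world(c,m[0],z)) for m in mark('wrist',t,2)])
print(loc((.5024,.3158,5.1),0,-.195))
B=(.5445,-.259,2.85)
for y in (.084,0,-.042,-.084): print(y,loc(B,-.058,y),toolshift(loc(B,-.058,y),.12))
"
```

```text
time: 14.48
ee_pos: [0.5216, 0.1185, 0.1739]
tcp_rot: [179.7, -0.0, 95.1]
wrist_force: [0.5, 0.5, -1.3]
opening: 0.0511
grasp_force: 0.0
follower_grip [((array([277.4, 204.6]), 0.77), array([0.51992404, 0.12207897, 0.064     ]))]
catch_mark [((array([273.8, 164.9]), 0.85), array([0.51411365, 0.15241524, 0.044     ]))]
[0.51973439 0.12157199]
0.084 [ 0.48239514 -0.17798774] (array([-291.7,  -63.5,   49.5]), array([0.51990478, 0.11819181, 0.16943228]), array([-1.79946705e+02,  1.07540371e-02,  9.50794199e+01]))
0 [ 0.48657174 -0.26188384] (array([-375.6,  -66.8,   49.6]), array([0.51990478, 0.11819181, 0.16943228]), array([-1.79946705e+02,  1.07540371e-02,  9.50794199e+01]))
-0.042 [ 0.48866004 -0.30383189] (array([-417.6,  -68.4,   49.6]), array([0.51990478, 0.11819181, 0.16943228]), array([-1.79946705e+02,  1.07540371e-02,  9.50794199e+01]))
-0.084 [ 0.49074833 -0.34577994] (array([-459.6,  -70.1,   49.6]), array([0.51990478, 0.11819181, 0.16943228]), array([-1.79946705e+02,  1.07540371e-02,  9.50794199e+01]))
```

View pics/w4.png

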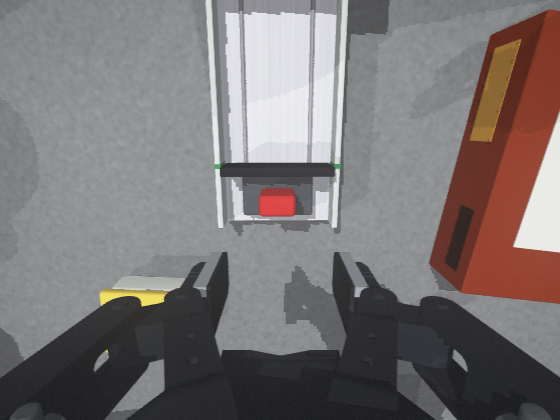

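The follower is held, its black plate standing between the green marks at row 166. Now the first rack, from pocket y = +84 mm.

```bash
python3 -m inch '[[[60,-48,-10,0,0,0,0],[60,-58,-13,0,0,0,0],[60,-58,-13,0,0,0,0],[60,-58,-13,0,0,0,0],[60,-45,-10,0,0,0,0],[60,-25,-5,0,0,0,2.2],[60,0,0,0,0,0,0],[60,0,0,0,0,0,0]]]' ; python3 -c "
from h import *
B=(.5445,-.259,2.85)
print(toolshift(loc(B,-.058,.084),.04))
c=snap('wrist'); 
for m in mark('wrist','rack0',6): print(m,world(c,m[0],.006))
print(toolshift(loc(B,-.058,.084),.04))
"
```

```text
time: 15.62
ee_pos: [0.4819, -0.1776, 0.1694]
tcp_rot: [-179.9, -0.0, 92.9]
wrist_force: [-0.0, 0.5, -0.3]
opening: 0.051
grasp_force: 0.0
(array([ -0.5,   0.6, 129.4]), array([ 0.48194435, -0.17764101,  0.16940231]), array([-1.79924308e+02, -4.62378554e-02,  9.29120024e+01]))
(array([282.5, 343.1]), 0.84) [ 0.49348687 -0.35169989  0.006     ]
(array([280.6, 272.7]), 0.66) [ 0.48679813 -0.26277305  0.006     ]
(array([ -0.8,   0.2, 129.9]), array([ 0.48224606, -0.17725425,  0.16985806]), array([-1.79963464e+02, -2.40417072e-02,  9.29701681e+01]))
```

```bash
python3 -m inch '[[[60,0,0,40,0,0,0],[60,0,0,45,0,0,0],[60,0,0,30,0,0,0],[60,0,0,13,0,0,0],[60,0,0,0,0,0,0],[60,0,0,0,0,0,0]]]' 60 ; python3 -m inch '[[[20,0,0,0,0,0,0],[20,0,0,0,0,0,0],[20,0,0,0,0,0,0],[20,0,0,0,0,0,0],[20,0,0,0,0,0,0]]]' 60
```

```text
time: 16.48
ee_pos: [0.4831, -0.1783, 0.0437]
tcp_rot: [179.9, 0.0, 92.9]
wrist_force: [0.7, 0.5, -0.9]
opening: 0.0511
grasp_force: 0.0
time: 17.1
ee_pos: [0.4831, -0.1785, 0.0438]
tcp_rot: [179.9, 0.1, 92.9]
wrist_force: [1.1, 0.4, 7.0]
opening: 0.0283
grasp_force: 60.1
```

```bash
python3 -m inch '[[[20,0,0,-10,0,0,0],[20,0,0,-30,0,0,0],[20,0,0,-45,0,0,0],[20,0,0,-35,0,0,0],[20,30,3,-6,0,0,0],[20,50,5,0,0,0,0],[20,55,5,0,0,0,0],[20,55,5,0,0,0,0]]]'; python3 -m inch '[[[20,55,5,0,0,0,0],[20,55,5,0,0,0,0],[20,55,5,0,0,0,0],[20,50,5,0,0,0,0],[20,40,4,0,0,0,0],[20,25,3,0,0,0,-2.2],[20,0,0,0,0,0,0],[20,0,0,0,0,0,0]]]' ; python3 -c "
from h import *
F=(.5024,.3158,5.1)
c=snap('wrist','w5')
for m in mark('wrist','rack0',6): print(m)
print(toolshift(loc(F,0,-.022),.058),bot.get_obs()['grasp_force'])
"
```

```text
time: 18.1
ee_pos: [0.4905, 0.014, 0.169]
tcp_rot: [180.0, 0.0, 92.8]
wrist_force: [1.0, 0.1, -1.5]
opening: 0.0282
grasp_force: 59.5
time: 19.1
ee_pos: [0.5036, 0.2927, 0.1684]
tcp_rot: [-180.0, 0.0, 95.1]
wrist_force: [0.2, 0.1, -1.8]
opening: 0.0286
grasp_force: 59.5
(array([276.8, 241.6]), 0.88)
(array([  1.5,   0.7, 110.6]), array([0.50373022, 0.2923848 , 0.16856117]), array([1.79990699e+02, 8.13659241e-03, 9.50173904e+01])) 59.52615559101105
```

View pics/w5.png

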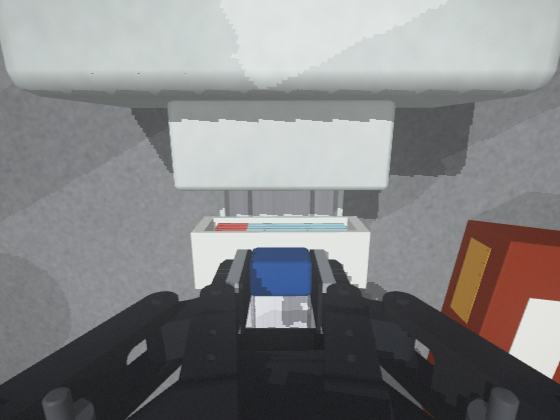

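```bash
python3 - <<'E'
from h import *
c=snap('wrist'); o=bot.get_obs(); z=o['ee_pos'][2]-.0378
print(o['ee_pos'])
for m in mark('wrist','rack0',1): print('org',world(c,m[0],z))
for r in finder.outline_of('wrist','rack0')[:1]:
    print(r['extent']);
a,b=world(c,(193,232),z+.03),world(c,(369,232),z+.03); print(a,b,(a+b)/2,np.linalg.norm(a-b))
a,b=world(c,(205,217),z+.03),world(c,(357,217),z+.03); print(a,b,(a+b)/2,np.linalg.norm(a-b))
E
```

```text
[0.50374227 0.29243746 0.1685706 ]
org [0.50282581 0.29148634 0.1307706 ]
[281.4, 255.2, 183.5, 82.5]
[0.45847217 0.30311253 0.1607706 ] [0.54788791 0.31089363 0.1607706 ] [0.50318004 0.30700308 0.1607706 ] 0.08975365825918287
[0.46439003 0.31162531 0.1607706 ] [0.54057718 0.31825519 0.1607706 ] [0.50248361 0.31494025 0.1607706 ] 0.07647507324725203
```

```bash
python3 -m inch '[[[20,2,1.5,10,0,0,0],[20,0,0,30,0,0,0],[20,0,0,25,0,0,0],[20,0,0,15,0,0,0],[20,0,0,10,0,0,0],[20,0,0,8,0,0,0],[20,0,0,5,0,0,0],[20,0,0,0,0,0,0]]]'; python3 -m inch '[[[20,0,0,3,0,0,0],[20,0,0,2,0,0,0],[20,0,0,2,0,0,0],[20,0,0,0,0,0,0]]]'
```

```text
time: 20.35
ee_pos: [0.5049, 0.2956, 0.0653]
tcp_rot: [180.0, -0.0, 95.1]
wrist_force: [0.2, -0.5, 0.3]
opening: 0.0283
grasp_force: 59.5
time: 20.85
ee_pos: [0.5048, 0.2956, 0.0581]
tcp_rot: [-180.0, 0.0, 95.1]
wrist_force: [0.0, -0.1, -1.8]
opening: 0.0287
grasp_force: 59.5
```

```bash
python3 -m inch '[[[20,0,0,1,0,0,0],[20,0,0,1,0,0,0],[20,0,0,0,0,0,0]]]'
```

```text
time: 21.22
ee_pos: [0.5049, 0.2957, 0.0578]
tcp_rot: [179.9, -0.0, 95.1]
wrist_force: [-3.8, -2.8, 9.5]
opening: 0.0282
grasp_force: 60.7
```

```bash
python3 -m inch '[[[60,0,0,-0.5,0,0,0],[60,0,0,0,0,0,0],[60,0,0,-10,0,0,0],[60,0,0,-35,0,0,0],[60,0,0,-40,0,0,0],[60,0,0,-26,0,0,0],[60,-20,-2,0,0,0,0],[60,-50,-6,0,0,0,0]]]'; python3 -m inch '[[[60,-60,-7,0,0,0,0],[60,-60,-7,0,0,0,0],[60,-60,-7,0,0,0,0],[60,-60,-7,0,0,0,0],[60,-60,-8,0,0,0,0],[60,-60,-8,0,0,0,0],[60,-60,-8,0,0,0,0],[60,-40,-5,0,0,0,2.2]]]'; python3 -m inch '[[[60,-20,-3,0,0,0,0],[60,0,0,0,0,0,0],[60,0,0,0,0,0,0],[60,0,0,0,0,0,0]]]'; python3 -c "
from h import *
B=(.5445,-.259,2.85)
print(toolshift(loc(B,-.058,0),.044))"
```

```text
time: 22.22
ee_pos: [0.5029, 0.2249, 0.1671]
tcp_rot: [-180.0, 0.0, 95.2]
wrist_force: [0.2, -0.0, -0.3]
opening: 0.0512
grasp_force: 0.0
time: 23.22
ee_pos: [0.4855, -0.241, 0.1669]
tcp_rot: [-179.9, -0.0, 92.7]
wrist_force: [0.4, -0.4, -1.1]
opening: 0.0511
grasp_force: 0.0
time: 23.72
ee_pos: [0.4853, -0.2571, 0.1679]
tcp_rot: [180.0, -0.0, 93.0]
wrist_force: [0.4, -0.4, 0.2]
opening: 0.0514
grasp_force: 0.0
(array([ -4.8,   1. , 123.9]), array([ 0.48527229, -0.25710975,  0.16787948]), array([ 1.79992243e+02, -5.88427496e-03,  9.29810894e+01]))
```

```bash
python3 -m inch '[[[60,-5,1,30,0,0,0],[60,0,0,45,0,0,0],[60,0,0,35,0,0,0],[60,0,0,17,0,0,0],[60,0,0,0,0,0,0],[20,0,0,0,0,0,0],[20,0,0,0,0,0,0],[20,0,0,0,0,0,0]]]' 60; python3 -m inch '[[[20,0,0,0,0,0,0],[20,0,0,0,0,0,0]]]'
```

```text
time: 24.72
ee_pos: [0.4874, -0.2637, 0.0429]
tcp_rot: [179.8, 0.1, 92.9]
wrist_force: [-0.2, 0.4, 6.7]
opening: 0.0288
grasp_force: 60.1
time: 24.98
ee_pos: [0.4875, -0.2637, 0.0429]
tcp_rot: [179.8, 0.1, 92.9]
wrist_force: [-0.4, 0.4, 6.8]
opening: 0.0284
grasp_force: 60.1
```

```bash
python3 -m inch '[[[20,0,0,-10,0,0,0],[20,0,0,-30,0,0,0],[20,0,0,-45,0,0,0],[20,0,0,-35,0,0,0],[20,30,3,-6,0,0,0],[20,50,5,0,0,0,0],[20,55,5,0,0,0,0],[20,55,5,0,0,0,0]]]'; python3 -m inch '[[[20,55,5,0,0,0,0],[20,55,5,0,0,0,0],[20,55,5,0,0,0,0],[20,55,5,0,0,0,0],[20,50,4,0,0,0,0],[20,38,3,0,0,0,0],[20,20,1,0,0,0,-2.2],[20,0,0,0,0,0,0]]]' ; python3 -m inch '[[[20,0,0,0,0,0,0],[20,0,0,0,0,0,0]]]'; python3 -c "
from h import *
F=(.5024,.3158,5.1)
c=snap('wrist','w6');o=bot.get_obs()
for m in mark('wrist','rack0',3): print(m,world(c,m[0],o['ee_pos'][2]-.0369),world(c,m[0],.02))
print(toolshift(loc(F,0,-.0598),.057))
"
```

```text
time: 25.98
ee_pos: [0.4946, -0.071, 0.1677]
tcp_rot: [179.9, 0.0, 92.8]
wrist_force: [-0.3, -0.7, -0.9]
opening: 0.0285
grasp_force: 59.5
time: 26.98
ee_pos: [0.5061, 0.2572, 0.167]
tcp_rot: [-180.0, 0.0, 95.2]
wrist_force: [-0.2, -1.1, -2.0]
opening: 0.0284
grasp_force: 59.5
time: 27.22
ee_pos: [0.5064, 0.2554, 0.1671]
tcp_rot: [180.0, 0.0, 95.0]
wrist_force: [0.3, 0.8, -1.5]
opening: 0.0284
grasp_force: 59.5
(array([282.4, 157.8]), 0.94) [0.50372017 0.30463192 0.1301508 ] [0.50541899 0.29427659 0.02      ]
(array([277.4, 237.9]), 0.59) [0.50495427 0.25602934 0.1301508 ] [0.50741307 0.21574413 0.02      ]
(array([  0.5,   1.3, 110. ]), array([0.50638983, 0.25564176, 0.16702609]), array([ 1.79984246e+02, -1.01857807e-03,  9.50129584e+01]))
```

View pics/w6.png

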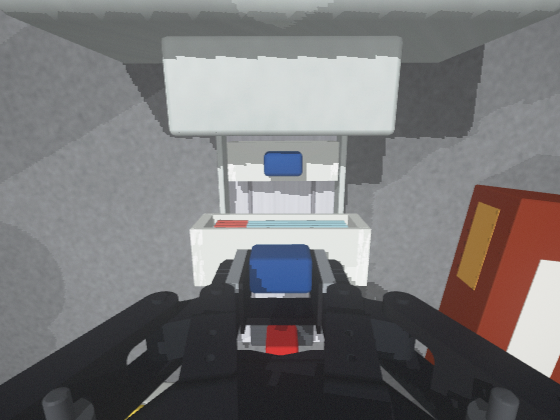

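```bash
python3 -m inch '[[[20,1,1.3,10,0,0,0],[20,0,0,30,0,0,0],[20,0,0,25,0,0,0],[20,0,0,15,0,0,0],[20,0,0,10,0,0,0],[20,0,0,8,0,0,0],[20,0,0,5,0,0,0],[20,0,0,3,0,0,0]]]'; python3 -m inch '[[[20,0,0,2,0,0,0],[20,0,0,1,0,0,0],[20,0,0,0,0,0,0]]]'
```

```text
time: 28.32
ee_pos: [0.5076, 0.2577, 0.0609]
tcp_rot: [180.0, -0.0, 95.1]
wrist_force: [0.2, 0.3, -2.6]
opening: 0.0284
grasp_force: 59.5
time: 28.7
ee_pos: [0.5075, 0.2576, 0.0579]
tcp_rot: [180.0, -0.0, 95.1]
wrist_force: [0.1, -0.5, -1.4]
opening: 0.0284
grasp_force: 59.5
```

```bash
python3 -m inch '[[[20,0,0,1,0,0,0],[20,0,0,1,0,0,0],[20,0,0,0,0,0,0]]]'; python3 -m inch '[[[60,0,0,-0.5,0,0,0],[60,0,0,0,0,0,0],[60,0,0,-10,0,0,0],[60,0,0,-35,0,0,0],[60,0,0,-40,0,0,0],[60,0,0,-26,0,0,0],[60,-20,-2,0,0,0,0],[60,-50,-6,0,0,0,0]]]'; python3 -m inch '[[[60,-60,-7,0,0,0,0],[60,-60,-7,0,0,0,0],[60,-60,-7,0,0,0,0],[60,-60,-7,0,0,0,0],[60,-60,-8,0,0,0,0],[60,-60,-8,0,0,0,0],[60,-60,-8,0,0,0,0],[60,-42,-5,0,0,0,2.2]]]'; python3 -m inch '[[[60,-22,-3,0,0,0,0],[60,0,0,0,0,0,0],[60,0,0,0,0,0,0],[60,0,0,0,0,0,0]]]'; python3 -c "
from h import *
B=(.5445,-.259,2.85)
print(toolshift(loc(B,-.058,-.042),.044))"
```

```text
time: 29.08
ee_pos: [0.5075, 0.2577, 0.0569]
tcp_rot: [180.0, -0.0, 95.1]
wrist_force: [-3.6, -0.7, 6.7]
opening: 0.0281
grasp_force: 60.4
time: 30.08
ee_pos: [0.5054, 0.1869, 0.1667]
tcp_rot: [-180.0, 0.0, 95.2]
wrist_force: [1.6, -0.3, -0.1]
opening: 0.0514
grasp_force: 0.0
time: 31.08
ee_pos: [0.4882, -0.2809, 0.1664]
tcp_rot: [-179.9, -0.0, 92.7]
wrist_force: [-0.1, 1.0, -0.0]
opening: 0.0514
grasp_force: 0.0
time: 31.58
ee_pos: [0.4882, -0.299, 0.1675]
tcp_rot: [180.0, -0.0, 93.0]
wrist_force: [-0.3, 0.8, 0.1]
opening: 0.0513
grasp_force: 0.0
(array([ -4.8,   0.2, 123.5]), array([ 0.48816485, -0.29900831,  0.16745618]), array([ 1.79989614e+02, -3.28112099e-03,  9.29814244e+01]))
```

```bash
python3 -m inch '[[[60,-3,0,30,0,0,0],[60,0,0,45,0,0,0],[60,0,0,35,0,0,0],[60,0,0,16,0,0,0],[60,0,0,0,0,0,0],[20,0,0,0,0,0,0],[20,0,0,0,0,0,0],[20,0,0,0,0,0,0]]]' 60; python3 -m inch '[[[20,0,0,0,0,0,0],[20,0,0,0,0,0,0]]]'
```

```text
time: 32.58
ee_pos: [0.4892, -0.3038, 0.0434]
tcp_rot: [179.8, 0.1, 92.9]
wrist_force: [0.8, 0.6, 6.8]
opening: 0.0281
grasp_force: 60.1
time: 32.83
ee_pos: [0.4891, -0.3037, 0.0434]
tcp_rot: [179.8, 0.1, 92.9]
wrist_force: [-0.6, 0.9, 6.5]
opening: 0.0285
grasp_force: 60.1
```

```bash
python3 -m inch '[[[20,0,0,-10,0,0,0],[20,0,0,-30,0,0,0],[20,0,0,-45,0,0,0],[20,0,0,-35,0,0,0],[20,30,3,-6,0,0,0],[20,50,5,0,0,0,0],[20,55,5,0,0,0,0],[20,55,5,0,0,0,0]]]'; python3 -m inch '[[[20,55,5,0,0,0,0],[20,55,5,0,0,0,0],[20,55,5,0,0,0,0],[20,55,5,0,0,0,0],[20,50,5,0,0,0,0],[20,40,4,0,0,0,0],[20,23,2,0,0,0,-2.2],[20,0,0,0,0,0,0]]]' ; python3 -m inch '[[[20,0,0,0,0,0,0],[20,0,0,0,0,0,0]]]'; python3 -c "
from h import *
F=(.5024,.3158,5.1)
c=snap('wrist');o=bot.get_obs()
for m in mark('wrist','rack0',3): print(m,world(c,m[0],o['ee_pos'][2]-.0374),world(c,m[0],.02))
print(toolshift(loc(F,0,-.095),.0575))
"
```

```text
time: 33.83
ee_pos: [0.4964, -0.1111, 0.1682]
tcp_rot: [179.9, 0.0, 92.8]
wrist_force: [0.7, -0.0, -1.4]
opening: 0.0284
grasp_force: 59.5
time: 34.83
ee_pos: [0.5105, 0.2229, 0.1676]
tcp_rot: [-180.0, -0.0, 95.2]
wrist_force: [-0.1, 1.7, -1.4]
opening: 0.0281
grasp_force: 59.5
time: 35.08
ee_pos: [0.5108, 0.2207, 0.1676]
tcp_rot: [180.0, 0.0, 95.0]
wrist_force: [-0.3, 0.1, -1.5]
opening: 0.0281
grasp_force: 59.5
(array([278.6, 242.4]), 0.96) [0.51036045 0.2183025  0.1301775 ] [0.51343083 0.17624893 0.02      ]
(array([281.2, 115.7]), 0.75) [0.50544275 0.29279279 0.1301775 ] [0.50549302 0.29648594 0.02      ]
(array([278.1, 158.1]), 0.56) [0.50569853 0.26953842 0.1301775 ] [0.50590589 0.25895037 0.02      ]
(array([  0.3,   0. , 110. ]), array([0.51083511, 0.22083328, 0.16753747]), array([1.79984480e+02, 4.69205705e-04, 9.50069471e+01]))
```

```bash
python3 -m inch '[[[20,0,0,10,0,0,0],[20,0,0,30,0,0,0],[20,0,0,25,0,0,0],[20,0,0,15,0,0,0],[20,0,0,10,0,0,0],[20,0,0,8,0,0,0],[20,0,0,5,0,0,0],[20,0,0,3,0,0,0]]]'; python3 -m inch '[[[20,0,0,2,0,0,0],[20,0,0,1,0,0,0],[20,0,0,1,0,0,0],[20,0,0,1,0,0,0],[20,0,0,0,0,0,0]]]'
```

```text
time: 36.17
ee_pos: [0.5109, 0.2217, 0.0614]
tcp_rot: [180.0, -0.0, 95.1]
wrist_force: [-0.8, 0.1, -2.2]
opening: 0.0284
grasp_force: 59.5
time: 36.8
ee_pos: [0.5108, 0.2217, 0.0574]
tcp_rot: [180.0, -0.0, 95.1]
wrist_force: [-3.4, -1.0, 7.4]
opening: 0.0283
grasp_force: 60.4
```

```bash
python3 -m inch '[[[60,0,0,-0.5,0,0,0],[60,0,0,0,0,0,0],[60,0,0,-10,0,0,0],[60,0,0,-35,0,0,0],[60,0,0,-40,0,0,0],[60,0,0,-26,0,0,0],[60,-20,-2,0,0,0,0],[60,-50,-6,0,0,0,0]]]'; python3 -m inch '[[[60,-60,-7,0,0,0,0],[60,-60,-7,0,0,0,0],[60,-60,-7,0,0,0,0],[60,-60,-8,0,0,0,0],[60,-60,-8,0,0,0,0],[60,-60,-8,0,0,0,0],[60,-60,-8,0,0,0,0],[60,-45,-5,0,0,0,2.2]]]'; python3 -m inch '[[[60,-26,-3,0,0,0,0],[60,0,0,0,0,0,0],[60,0,0,0,0,0,0],[60,0,0,0,0,0,0]]]'; python3 -c "
from h import *
B=(.5445,-.259,2.85)
print(toolshift(loc(B,-.058,-.084),.044))"
```

```text
time: 37.8
ee_pos: [0.5088, 0.1509, 0.1672]
tcp_rot: [-180.0, 0.0, 95.2]
wrist_force: [0.4, -0.2, 0.2]
opening: 0.0512
grasp_force: 0.0
time: 38.8
ee_pos: [0.4908, -0.3199, 0.1669]
tcp_rot: [-179.9, -0.0, 92.7]
wrist_force: [0.1, 0.4, 0.2]
opening: 0.051
grasp_force: 0.0
time: 39.3
ee_pos: [0.4907, -0.3424, 0.1678]
tcp_rot: [-180.0, -0.0, 92.9]
wrist_force: [-0.1, 0.5, -0.5]
opening: 0.0515
grasp_force: 0.0
(array([-3.400e+00, -1.000e-01,  1.238e+02]), array([ 0.49065788, -0.34240427,  0.16777413]), array([-1.79994596e+02, -1.02762215e-02,  9.29395346e+01]))
```

```bash
python3 -m inch '[[[60,-2,0,30,0,0,0],[60,0,0,45,0,0,0],[60,0,0,35,0,0,0],[60,0,0,16,0,0,0],[60,0,0,0,0,0,0],[20,0,0,0,0,0,0],[20,0,0,0,0,0,0],[20,0,0,0,0,0,0]]]' 60; python3 -m inch '[[[20,0,0,0,0,0,0],[20,0,0,0,0,0,0]]]'
```

```text
time: 40.3
ee_pos: [0.4918, -0.3459, 0.0439]
tcp_rot: [179.8, 0.1, 92.9]
wrist_force: [-0.5, 1.2, 6.8]
opening: 0.028
grasp_force: 60.1
time: 40.55
ee_pos: [0.4918, -0.3459, 0.044]
tcp_rot: [179.8, 0.1, 92.9]
wrist_force: [1.0, 0.0, 6.2]
opening: 0.0286
grasp_force: 60.1
```

```bash
python3 -m inch '[[[20,0,0,-10,0,0,0],[20,0,0,-30,0,0,0],[20,0,0,-45,0,0,0],[20,0,0,-35,0,0,0],[20,30,3,-6,0,0,0],[20,50,5,0,0,0,0],[20,55,5,0,0,0,0],[20,55,5,0,0,0,0]]]'; python3 -m inch '[[[20,55,5,0,0,0,0],[20,55,5,0,0,0,0],[20,55,5,0,0,0,0],[20,55,5,0,0,0,0],[20,50,5,0,0,0,0],[20,43,4,0,0,0,0],[20,25,2,0,0,0,-2.2],[20,0,0,0,0,0,0]]]' ; python3 -m inch '[[[20,0,0,0,0,0,0],[20,0,0,0,0,0,0]]]'; python3 -c "
from h import *
F=(.5024,.3158,5.1)
c=snap('wrist','w7');o=bot.get_obs()
for m in mark('wrist','rack0',4): print(m,world(c,m[0],o['ee_pos'][2]-.038),world(c,m[0],.02))
print(toolshift(loc(F,0,-.132),.058))
"
```

```text
time: 41.55
ee_pos: [0.499, -0.1531, 0.1686]
tcp_rot: [180.0, 0.0, 92.8]
wrist_force: [0.7, 0.6, -0.4]
opening: 0.0283
grasp_force: 59.5
time: 42.55
ee_pos: [0.513, 0.186, 0.1682]
tcp_rot: [180.0, -0.0, 95.2]
wrist_force: [0.7, -0.2, -1.5]
opening: 0.0282
grasp_force: 59.5
time: 42.8
ee_pos: [0.5133, 0.1837, 0.1681]
tcp_rot: [180.0, 0.0, 95.0]
wrist_force: [0.3, 0.1, -1.1]
opening: 0.0283
grasp_force: 59.5
(array([282.1,  73.3]), 0.79) [0.50646724 0.27742436 0.13007794] [0.50565113 0.29435952 0.02      ]
(array([280. , 159.6]), 0.7) [0.50929977 0.23167811 0.13007794] [0.51021604 0.22063472 0.02      ]
(array([275.5, 238.7]), 0.59) [0.51070521 0.18329068 0.13007794] [0.51248106 0.14265337 0.02      ]
(array([  0.5,   0.9, 110. ]), array([0.51325832, 0.18375913, 0.16799022]), array([1.79988649e+02, 9.38703522e-04, 9.50084070e+01]))
```

View pics/w7.png

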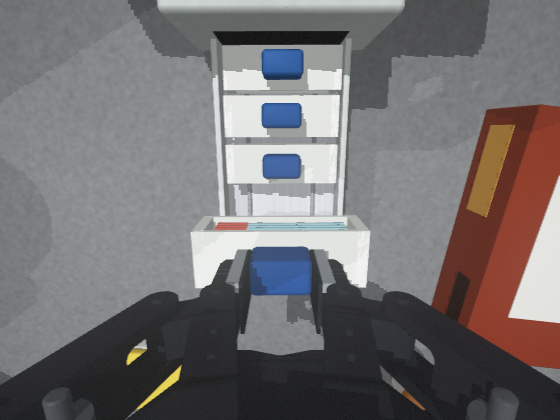

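Three racks stand square in the track, with blocks at (283,63), (281,115) and (281,166). The fourth is held over its place.

```bash
python3 -m inch '[[[20,-0.5,1,10,0,0,0],[20,0,0,30,0,0,0],[20,0,0,25,0,0,0],[20,0,0,15,0,0,0],[20,0,0,10,0,0,0],[20,0,0,8,0,0,0],[20,0,0,5,0,0,0],[20,0,0,3,0,0,0]]]'; python3 -m inch '[[[20,0,0,2,0,0,0],[20,0,0,1,0,0,0],[20,0,0,1,0,0,0],[20,0,0,1,0,0,0],[20,0,0,0,0,0,0]]]'
```

```text
time: 43.9
ee_pos: [0.5144, 0.1842, 0.0619]
tcp_rot: [180.0, -0.0, 95.1]
wrist_force: [0.1, -1.2, -1.5]
opening: 0.0287
grasp_force: 59.4
time: 44.52
ee_pos: [0.5143, 0.1842, 0.0579]
tcp_rot: [180.0, -0.0, 95.1]
wrist_force: [-3.5, -0.4, 7.3]
opening: 0.0284
grasp_force: 60.4
```

```bash
python3 -m inch '[[[60,0,0,-0.5,0,0,0],[60,0,0,0,0,0,0],[60,0,0,-10,0,0,0],[60,0,0,-35,0,0,0],[60,0,0,-40,0,0,0],[60,-20,0,-20,0,0,0],[60,-43,0,0,0,0,0],[60,0,0,0,0,0,0]]]';  python3 -m inch '[[[60,0,0,0,0,0,0],[60,0,0,0,0,0,0],[60,0,0,0,0,0,0]]]'; python3 -c "
from h import *
F=(.5024,.3158,5.1)
c=snap('wrist','w8')
for m in mark('wrist','rack0',5): print(m,world(c,m[0],.02))
for m in mark('wrist','follower_grip',2): print(m,world(c,m[0],.064))
print(toolshift(loc(F,0,-.195),.05))
"
```

```text
time: 45.52
ee_pos: [0.5202, 0.1196, 0.1634]
tcp_rot: [179.9, 0.0, 94.9]
wrist_force: [0.5, 0.6, 0.9]
opening: 0.0511
grasp_force: 0.0
time: 45.9
ee_pos: [0.5197, 0.122, 0.1622]
tcp_rot: [-180.0, -0.0, 95.1]
wrist_force: [-0.4, 0.5, 0.0]
opening: 0.0513
grasp_force: 0.0
(array([275.3,  34.8]), 0.9) [0.50355584 0.26034222 0.02      ]
(array([275.4,  87.9]), 0.83) [0.50708747 0.2197846  0.02      ]
(array([275.4, 132.7]), 0.72) [0.51023484 0.18277659 0.02      ]
(array([283.4, 211.8]), 0.83) [0.52245002 0.12285763 0.064     ]
(array([ -0.2,   0. , 112.2]), array([0.51970495, 0.1217689 , 0.16218664]), array([-1.79990024e+02,  1.34789828e-03,  9.51190226e+01]))
```

View pics/w8.png

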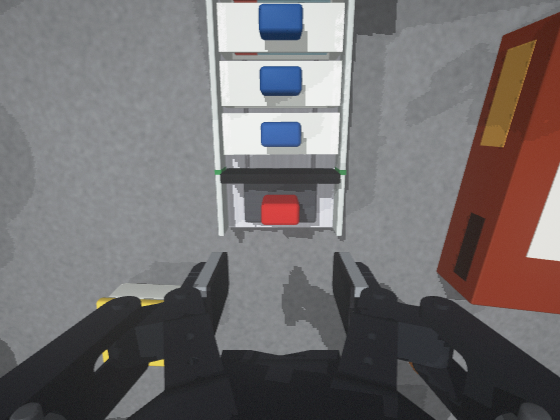

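```bash
python3 -m inch '[[[60,0,0,35,0,0,0],[60,0,0,45,0,0,0],[60,0,0,25,0,0,0],[60,0,0,9,0,0,0],[60,0,0,0,0,0,0],[10,0,0,0,0,0,0],[10,0,0,0,0,0,0],[10,0,0,0,0,0,0]]]' 60; python3 -m inch '[[[10,0,0,0,0,0,0],[10,5,0,0,0,0,0],[10,6,0,0,0,0,0],[10,6,0,0,0,0,0],[10,5,0,0,0,0,0],[10,4,0,0,0,0,0],[10,4,0,0,0,0,0],[10,0,0,0,0,0,0]]]'
```

```text
time: 47.05
ee_pos: [0.5197, 0.1214, 0.05]
tcp_rot: [180.0, -0.0, 95.1]
wrist_force: [-6.8, -0.6, 7.8]
opening: 0.0291
grasp_force: 59.5
time: 48.05
ee_pos: [0.5169, 0.1525, 0.0499]
tcp_rot: [180.0, -0.1, 95.1]
wrist_force: [-6.8, 5.2, 5.5]
opening: 0.0294
grasp_force: 59.9
```

```bash
python3 -m inch '[[[60,0,0,0,0,0,0],[60,0,0,0,0,0,0],[60,0,0,0,0,0,0],[60,0,0,-30,0,0,0],[60,0,0,-40,0,0,0],[60,0,0,-40,0,0,0],[60,0,0,0,0,0,0],[60,0,0,0,0,0,0]]]'; python3 -c "
from h import *
F=(.5024,.3158,5.1)
c=snap('wrist','w9')
for m in mark('wrist','rack0',5): print(m,world(c,m[0],.02))
for m in mark('wrist','follower_grip',2): print(m,world(c,m[0],.064))
print('exp grip',loc(F,0,-.158),'racks',[loc(F,0,-.016-.032*i) for i in range(4)])
c=snap('top'); print([(m,world(c,m[0],.079)) for m in mark('top','cover_grip',2)],loc((.5445,-.259,2.85),.056,0))
print(toolshift(loc((.5445,-.259,2.85),.055,0),.17))
"
```

```text
time: 49.05
ee_pos: [0.5171, 0.1512, 0.1577]
tcp_rot: [-180.0, 0.0, 95.1]
wrist_force: [0.2, 0.3, -0.5]
opening: 0.0514
grasp_force: 0.0
(array([279.2, 103.6]), 0.93) [0.5089726  0.23622298 0.02      ]
(array([276.3, 142.7]), 0.93) [0.5092579  0.20354284 0.02      ]
(array([278.3,  62.7]), 0.77) [0.50545762 0.26797428 0.02      ]
(array([280.4,  18.4]), 0.61) [0.5043407  0.30035537 0.02      ]
(array([281.2, 205.4]), 0.93) [0.51750529 0.15821492 0.064     ]
exp grip [0.5164453  0.15842551] racks [array([0.50382231, 0.29986334]), array([0.50666693, 0.26799003]), array([0.50951154, 0.23611671]), array([0.51235616, 0.2042434 ])]
[((array([369.8, 203.7]), 0.75), array([ 0.59939713, -0.26109383,  0.079     ]))] [ 0.60043074 -0.2562156 ]
(array([-413.1,   46.2,  -12.6]), array([0.5167478 , 0.15114504, 0.1572997 ]), array([-1.79913478e+02,  1.84487020e-02,  9.50829004e+01]))
```

View pics/w9.png

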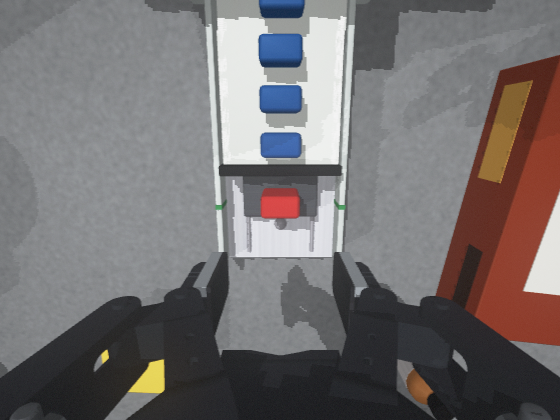

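The four racks are closed up against the pick-up end, with measured positions within about 3 mm of the expected ones. Now back to the plate.

```bash
python3 -m inch '[[[60,-45,5,-10,0,0,0],[60,-58,6,0,0,0,0],[60,-58,6,0,0,0,0],[60,-58,6,0,0,0,0],[60,-58,6,0,0,0,0],[60,-58,7,0,0,0,0],[60,-48,6,0,0,0,0],[60,-30,4,0,0,0,2.2]]]';  python3 -m inch '[[[60,0,0,0,0,0,0],[60,0,0,0,0,0,0]]]'; python3 -c "
from h import *
B=(.5445,-.259,2.85)
c=snap('wrist','w10')
for t,z in (('cover_grip',.079),('cover',.064),('drybox',0)):
  for m in mark('wrist',t,2): print(t,m,world(c,m[0],z))
print(toolshift(loc(B,.055,0),.074))
"
```

```text
time: 50.3
ee_pos: [0.5993, -0.2584, 0.1673]
tcp_rot: [-179.9, -0.0, 92.7]
wrist_force: [0.1, -0.5, -1.0]
opening: 0.051
grasp_force: 0.0
time: 50.55
ee_pos: [0.5993, -0.2554, 0.1678]
tcp_rot: [-180.0, -0.0, 92.9]
wrist_force: [-0.2, 0.2, 0.1]
opening: 0.0512
grasp_force: 0.0
cover_grip (array([286.3, 211.4]), 0.94) [ 0.60410985 -0.25166265  0.079     ]
cover (array([289., 207.]), 0.78) [ 0.60660775 -0.25187791  0.064     ]
(array([-1.3, -0.3, 94.6]), array([ 0.59959001, -0.25497917,  0.16858362]), array([1.79984403e+02, 3.77952136e-03, 9.29659783e+01]))
```

View pics/w10.png

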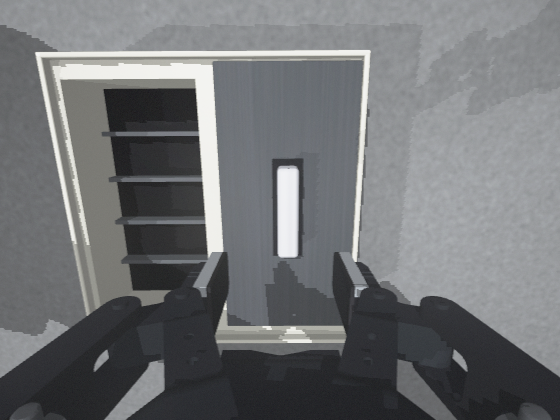

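```bash
python3 -m inch '[[[60,0,3.5,35,0,0,0],[60,0,0,35,0,0,0],[60,0,0,16,0,0,0],[60,0,0,7,0,0,0],[60,0,0,0,0,0,0],[10,0,0,0,0,0,0],[10,0,0,0,0,0,0],[10,0,0,0,0,0,0]]]' 40; python3 -m inch '[[[10,0,0,0,0,0,0],[10,0,0,0,0,0,0]]]'
```

```text
time: 51.75
ee_pos: [0.6037, -0.2561, 0.0766]
tcp_rot: [179.9, 0.0, 92.9]
wrist_force: [2.1, -0.3, 6.6]
opening: 0.0148
grasp_force: 40.4
time: 52.0
ee_pos: [0.6037, -0.2561, 0.0766]
tcp_rot: [179.9, 0.1, 92.9]
wrist_force: [-0.2, 0.7, 6.9]
opening: 0.0151
grasp_force: 40.4
```

```bash
python3 -m inch '[[[10,0,-12,0,0,0,0],[10,0,-20,0,0,0,0],[10,0,-22,0,0,0,0],[10,0,-22,0,0,0,0],[10,0,-20,0,0,0,0],[10,0,-13,0,0,0,0],[10,0,-5,0,0,0,0],[10,0,0,0,0,0,0]]]'; python3 -m inch '[[[10,0,-1,0,0,0,0],[10,0,0,0,0,0,0]]]'
```

```text
time: 53.0
ee_pos: [0.4896, -0.2619, 0.0765]
tcp_rot: [179.9, 0.1, 92.9]
wrist_force: [1.7, 0.2, 8.9]
opening: 0.0151
grasp_force: 41.0
time: 53.25
ee_pos: [0.4895, -0.262, 0.0766]
tcp_rot: [179.8, 0.1, 92.9]
wrist_force: [4.9, -0.2, 7.2]
opening: 0.0148
grasp_force: 40.8
```

```bash
python3 -m inch '[[[60,0,0,0,0,0,0],[60,0,0,0,0,0,0],[60,0,0,0,0,0,0],[60,0,0,-30,0,0,0],[60,0,0,-40,0,0,0],[60,0,0,-50,0,0,0],[60,0,0,-30,0,0,0],[60,0,0,0,0,0,0]]]'; python3 -c "
from h import *
c=snap('wrist','w11')
for t,z in (('cover_grip',.079),('cover',.064),('deck_mid',.064),('rack0',.006)):
  for m in mark('wrist',t,1): print(t,m,world(c,m[0],z))
c=snap('top','t2')
for m in mark('top','rack0',4): print(m,world(c,m[0],.02))
"
```

```text
time: 54.25
ee_pos: [0.4889, -0.2621, 0.2277]
tcp_rot: [179.8, 0.1, 92.9]
wrist_force: [0.5, -0.1, -0.9]
opening: 0.0511
grasp_force: 0.0
cover_grip (array([282.8, 195.1]), 0.72) [ 0.49203616 -0.25885906  0.079     ]
cover (array([279.3, 189.8]), 0.56) [ 0.48858852 -0.25687399  0.064     ]
deck_mid (array([393.5, 193.4]), 0.88) [ 0.60360698 -0.25493828  0.064     ]
(array([179.1, 239.2]), 0.96) [0.51411383 0.23812578 0.02      ]
(array([167.1, 239.7]), 0.89) [0.51312748 0.26995945 0.02      ]
(array([155., 248.]), 0.67) [0.49144231 0.30173492 0.02      ]
(array([368.8, 248.9]), 0.28) [ 0.48256364 -0.27036685  0.02      ]
```

View pics/w11.png

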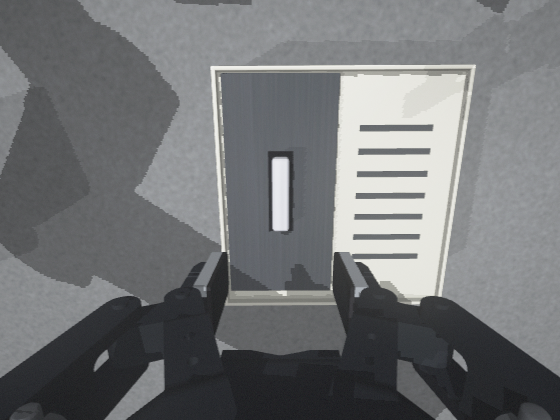

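View pics/t2.png

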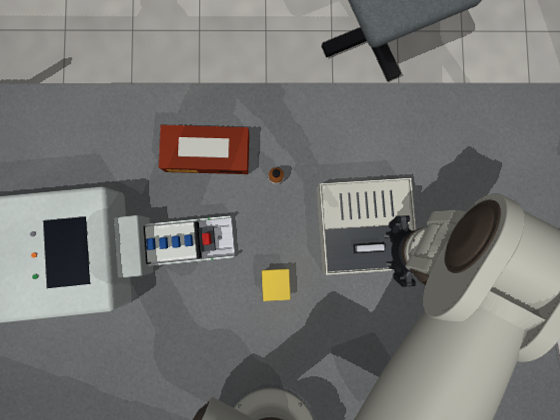

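The plate lies at its lip over the pockets, with its bar at (280,193) as it was at the start. The four racks are pressed up by the follower at about (150–205, 242), and the bystanders are where they stood. Handing in.

```bash
python3 -c "
from workcell import bot
print(bot.job_done())"
```

```text
the job is handed in; nothing more can be done
None
```

I handed the job in at about 54 s; no verdict came back. At the last look all four racks stood in the feed track, pressed against the pick-up end by the released follower, the dry box was closed, and the oil bottle, tub and tissue box looked unmoved.

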